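Turn the dispenser cap to the ball hole and tip the grinding balls into the dish

TASK

Turn the blue cap of the clear dispenser drum so that its one big hole stands at the red index on the drum; only then swing the red lever bar to tip the drum right over, so that all four steel grinding balls come out into the steel dish on the stand. Then swing the drum back upright and let go. Leave the dish in its place and the other things on the bench undisturbed.

Things in the scene. Friction and masses are not known exactly. Their poses are not given: they have to be found in the camera images.
- stand: Fixed white dispenser stand: base plate 240 x 140 x 12 mm, two uprights 148 mm high carrying the drum on a level pivot. Origin on the bench right under the drum's axis; x points to the side the drum pours to (where the dish is), y along the pivot towards the lever, z up. Pivot axis: parallel to y through (0, 0, 130 mm).
- drum (a joint): Tipping angle of the clear drum (82 mm across, from 55 mm below to 46 mm above the pivot): 0 = upright at a stop, grows as the cap end swings over towards stand +x, 2.1 rad = right over at a stop. Stiff, stays where left: 0.4 N m turns it (5 N at the lever bar). The balls roll out once it is well past level (1.57); at 2.1 it empties in about a second.
- bar_grip (a point): Grip point of the red lever bar: round, 12 mm thick, parallel to stand y, from y = 74 (steel arm to the drum) to 138 mm (free end), this point at 109. It is 80 mm from the pivot axis: at drum angle a, stand x = 80 cos(150deg - a), height 130 + 80 sin(150deg - a) mm; so 170 high at the back, over the top, 170 high in front. It can turn between fingers that stay upright.
- cap (a joint): Angle of the blue cap (82 mm across, 5 mm thick, top face 185 mm over the bench), counter-clockwise seen from above: 0 = big hole at the red index on the drum's stand +x side, over the drum's only outlet. Stops -0.5 and 2.6; starts at 1.0 to 2.3, stays where left (0.06 N m turns it). Balls pass within 0.2 of 0, not beyond 0.85. The other holes (11 mm, 5 mm) are too small.
- cap_grip (a point): Centre of the upright white grip bar on the cap, on the drum's axis: 12 mm thick, 46 mm long, 32 mm high, rising from the cap's top face; this point is 16 mm above the cap and 16 mm below the bar's top (201 mm over the bench while upright). The point's x points towards the big hole; the bar lies along the point's y and is gripped across x.
- big_hole (a point): Centre of the cap's one big hole (31 mm in diameter) in the cap's top face, 22.5 mm from the drum's axis.
- dish: Round steel dish, 108 mm across the rim, 35 mm high, loose on the stand's base plate between two low strips, centre about 70 mm along stand x, under the mouth of the tipped drum. Origin at the centre of its underside, z up.
- dish_in (a point): Centre of the dish's inner floor.
- ball0_center (a point): Centre of steel grinding ball 1 of 4, diameter 14 mm, 11 g; at the start all four lie loose on the floor inside the drum.
- ball1_center (a point): Centre of steel grinding ball 2 of 4, diameter 14 mm, 11 g; at the start all four lie loose on the floor inside the drum.
- ball2_center (a point): Centre of steel grinding ball 3 of 4, diameter 14 mm, 11 g; at the start all four lie loose on the floor inside the drum.
- ball3_center (a point): Centre of steel grinding ball 4 of 4, diameter 14 mm, 11 g; at the start all four lie loose on the floor inside the drum.
- reagent: Bystander: amber bottle, diameter 60 mm, 130 mm high, origin at its foot.
- beaker: Bystander: glass beaker, diameter 70 mm, 80 mm high, origin at its foot.
- slide_box: Bystander: green slide box, 100 x 85 x 26 mm, origin under its centre.
- petri: Bystander: closed petri dish, diameter 94 mm, 16 mm high, origin under its centre; on the bench by the stand, on the side away from the lever.
- vial: Bystander: small green glass vial, diameter 24 mm, 45 mm high, origin at its foot; on the bench by the stand, on the side away from the lever.
- marker: Bystander: black marker pen lying on the bench, 14 mm thick, 120 mm long.
There are look-alikes about, which are no part of the job. Leave any orange look-alike of the dish alone.

How it is judged:
On the way, in this order (a step that is already met when the one before it is completed fails the run):
1. with the drum still upright, the cap's big hole is turned to the red index (within 0.25 rad) (value of joint cap between -0.25 and 0.25 rad and value of joint drum below 0.2 rad), for 0.2 s.
2. all four balls lie in the dish (horizontal distance between each of ball0_center, ball1_center, ball2_center, ball3_center and dish_in below 0.052 m and z of ball0_center in the frame of dish between 0 and 0.034 m and z of ball1_center in the frame of dish between 0 and 0.034 m and z of ball2_center in the frame of dish between 0 and 0.034 m and z of ball3_center in the frame of dish between 0 and 0.034 m), for 0.2 s.
At the end, for the whole second after the job is handed in: All four balls are in the dish (centres within 52 mm of its centre and below its rim), the dish stands upright in its place on the stand (within about 20 mm along and 30 mm across), and the drum is back upright within 0.15 rad of its stop (all of step 2 and value of joint drum below 0.15 rad and angle between dish's own z axis and vertical below 0.1 rad and x of dish in the frame of stand between 0.05 and 0.09 m and y of dish in the frame of stand between -0.03 and 0.03 m); the robot touches nothing.
It fails at once if the drum is tipped over (past 1 rad) while the big hole is away from the index (by more than 0.35 rad) (value of joint drum above 1 rad and (value of joint cap above 0.35 rad or value of joint cap below -0.35 rad)).
It fails at once if a bystander is shifted by more than 40 mm (distance of any of reagent, beaker, slide_box, petri, vial, marker from where it was at the start of the episode above 0.04 m).
It fails at once if a standing bystander is knocked over (angle between any of reagent, beaker, slide_box, petri, vial's own z axis and vertical above 0.5 rad).
It also fails if it takes over 72 s, if anything falls off the work surface, if the arm or the gripper's body presses on something with over 40 N, if the wrist force passes 120 N, or if a joint passes its speed limit or range.

ROBOT

A 6-joint arm with a two-finger parallel gripper is mounted at the origin on the work surface. World frame = base frame: x ahead of the robot, y to its left, z up, the work surface at z = 0. Lengths are in m, angles in rad, forces in N, time in s.
With the tool pointing down it reaches from about 0.375 to 0.9 m from the base axis. Payload 3.1 kg.
Tool frame: the origin (TCP) lies between the finger pads; the fingertips stand 8 mm ahead of it and the grasp point (between the pads) lies 11 mm behind it; x points along the fingers, z is the direction in which the jaws open and shut, and the axes are right-handed (so a half turn about x gives the same grasp; the last joint's range is limited). The gripper opens to 85 mm and grips with 20 to 120 N. Pads are 22 mm wide; open, the fingers measure 114 mm over their backs; the gripper's body (76 mm by 85 mm) begins 54 mm behind the grasp point. The pads swing forward as they close: fully open they stand 13 mm farther back than shut.
Start: joints at [1.071, 0.527, 1.433, -0, 1.181, -0.178], TCP at [0.198, 0.593, 0.239] pointing down, gripper open.
Joint ranges: [-3.08, 3.08], [-0.75, 2.2], [0.22, 2.44], [-1.43, 4.57], [0, 2.65], [-2.85, 2.85]. Speed limits (rad/s): [2.79, 2.79, 3.14, 3.14, 3.14, 3.14].

INTERFACE

Orientations are given as [roll, pitch, yaw] about the fixed x, y, z axes, in that order (R = Rz(yaw) Ry(pitch) Rx(roll)).
In Python, from bench import robot gives the robot as it stands.
- The arm moves only by the tool move_arm, never from a script. Its arguments are lists of equal length, an entry for each row: "xyz": the shift along the tool's x, y, z in mm, a list of three; "delta_rot": the turn, a rotation vector about the tool's x, y, z in degrees, a list of three; "grip": the opening, from 0 (shut) to 1 (fully open). A call has 1 to 10 rows; each row shifts and turns the commanded pose from where the row before left it, along the tool's axes as they then stand; what a row does not reach is not made up. A row lasts 1/12 s, in which the tool goes at most 41.7 mm and 7.16 degrees, less where a joint would pass 70% of its speed; a pose out of reach is approached as far as the arm can. A call is refused whole if a number of a shift passes 41.7 or a number of a turn 7.16, either way. A call with a gripper value outside its range is refused whole. The fingers move at their own pace and stop on an object; the grip force is fixed at half the most. Time passes only in rows, so rows that do not move let the fingers close. It gives the time, the measured TCP pose, the force and the opening at its end, in the units of the state.
- robot.state(): the state, without advancing time (a new reading comes with each control period).
- robot.get_image(name): name is "scene" or "top" or "wrist"; returns a dict with "color" (480x640x3 uint8, red, green, blue), "depth" (480x640 float32, m along the optical axis (not along the pixel's ray), 0 where there is no reading), "mtx" (3x3 intrinsics, pixels), "R" (3x3) and "t" (3): a world point X has camera coordinates R X + t; the wrist camera has in their place "mount" (4x4, takes a point from camera to tool coordinates, whose origin is the TCP and whose axes are the tool frame's). Camera axes: x right, y down, z forward; pixel columns grow to the right and rows downward; lengths in m; the calibration is good to about 2 mm. A picture is of the moment at which its call begins: read the wrist's pose just before it.
- robot.sign_off(): hands the job in, once; it reports no verdict.
Trained networks look in a picture, given as the dict that the camera call returned (one of the last four; its "shot" number tells which), for a name from the list of things; names that differ only in an ending like _2 or _b are one class to them, and where a whole thing is asked for, a point or a joint stands for the part that bears it (a point fixed in the world has none). Each returns a list of dicts, best first, with "confidence" (0 to 1); they miss things now and then, are a little off and sometimes report something else, mostly with a low value. They report only what shows in the picture. A call takes as long as a camera call. They do not tell look-alikes from the thing itself.
- robot.regions_of(picture, target): "region" (480x640 bool, what is visible of it) and "rect" ([left, top, right, bottom] in pixels, round what is visible of it).
- robot.mark_of(picture, target): "xy" ([column, row] in pixels: a listed point, or the origin of a listed thing).
The state is a dict: "time": time; "q": joint angles; "joint_velocities": joint speeds; "joint_efforts": joint torques, N m; "position": TCP position; "tcp_rot": TCP orientation; "force": force on the tool from outside, world axes, zero at the start; "wrist_torque": the same for the moment, N m; "grip_width": opening from 0.0 (shut) to 1.0 (fully open).
Only numpy, scipy, OpenCV 4.12 (cv2) and the standard library are available. Lean on these libraries where they do the work, as an engineer would, in place of code of your own. Each camera call takes 0.05 s, during which the arm holds its last target.

## Working session

There is one attempt and no reset: what is moved stays moved. The work goes in short steps, Python scripts to look and compute and a tool call to move; the robot and the scene stay as the last step left them, time stands still between calls to the robot, and variables do not carry over. Pictures are saved under pics/ and viewed, and the job is handed in when it is done.

Besides the shell and the picture viewer there is one more tool, called after "Request:" as name(argument=value, ...), one argument or row to a line, values as JSON. move_arm: Moves the arm, as the interface text tells. Its arguments: {"type":"object","properties":{"xyz":{"type":"array","items":{"type":"array","items":{"type":"number"}}},"delta_rot":{"type":"array","items":{"type":"array","items":{"type":"number"}}},"grip":{"type":"array","items":{"type":"number"}}},"required":["xyz","delta_rot","grip"]}

```bash
mkdir -p pics; ls; cat > h.py <<'E'
import numpy as np, cv2
from scipy.spatial.transform import Rotation as Rn
from bench import robot
def save(im,n): cv2.imwrite('pics/'+n,cv2.cvtColor(im,cv2.COLOR_RGB2BGR))
def ray(p,uv):
    K=p['mtx'];d=np.linalg.inv(K)@np.array([uv[0],uv[1],1.]);R=np.array(p['R']);t=np.array(p['t'])
    return -R.T@t,R.T@d
def at_z(p,uv,z):
    o,d=ray(p,uv);return o+d*(z-o[2])/d[2]
def at_d(p,uv):
    o,d=ray(p,uv);u,v=int(round(uv[0])),int(round(uv[1]))
    w=p['depth'][max(v-2,0):v+3,max(u-2,0):u+3];w=w[w>0]
    return o+d*np.median(w) if len(w) else None
def proj(p,X):
    c=np.array(p['R'])@X+np.array(p['t']);c=p['mtx']@c;return c[:2]/c[2]
E
python3 - <<'E'
from h import *
s=robot.state();print(s)
for n in ['scene','top']:
    p=robot.get_image(n);save(p['color'],n+'0.png')
    print(n,p['mtx'].tolist(),np.round(ray(p,(320,240)),3).tolist())
    for k in ['stand','cap_grip','bar_grip','big_hole','dish','dish_in','petri','vial','reagent','beaker','slide_box','marker']:
        r=robot.mark_of(p,k)
        for m in r[:2]: print(k,np.round(m['xy'],1),round(m['confidence'],2),None if at_d(p,m['xy']) is None else np.round(at_d(p,m['xy']),3))
E
```

```text
pics
{'time': 0.0, 'q': array([ 1.07047302e+00,  5.28491568e-01,  1.43391643e+00,  4.26093874e-07,
        1.18137202e+00, -1.78498020e-01]), 'joint_velocities': array([-7.06417140e-04,  8.13655268e-04, -1.43162025e-04,  1.36278215e-05,
        1.74885243e-03, -4.01514517e-04]), 'joint_efforts': array([ 2.18005291e-03, -4.42355239e+01, -1.78026295e+01, -4.77979017e-05,
        8.31502606e-03, -3.99999500e-08]), 'position': array([0.19731644, 0.59229834, 0.23831349]), 'tcp_rot': array([ 2.96291458,  1.56860897, -2.07129985]), 'force': array([-0.82280109, -0.21201081, -0.12869338]), 'wrist_torque': array([0.02723034, 0.05784763, 0.04975468]), 'grip_width': 1.0004286182936768}
scene [[473.7498317725133, 0.0, 321.4616683843297], [0.0, 473.7498317725133, 235.19414355576046], [0.0, 0.0, 1.0]] [[1.392, -0.499, 0.799], [-0.694, 0.405, -0.595]]
stand [291.7 279.8] 0.96 [ 0.604 -0.12   0.036]
stand [376.6 225.2] 0.22 [0.494 0.218 0.009]
cap_grip [289.8 214.3] 0.79 [ 0.573 -0.1    0.202]
cap_grip [282.3 313.8] 0.71 [ 0.665 -0.18   0.003]
bar_grip [305.  198.2] 0.95 [ 0.48  -0.009  0.167]
big_ho
[... 1005 characters left out ...]
4 [ 0.633 -0.08   0.017]
bar_grip [293.  306.8] 0.97 [ 0.473 -0.007  0.175]
big_hole [325.8 263. ] 0.63 [ 0.563 -0.074  0.18 ]
dish [326.4 162.6] 0.93 [ 0.812 -0.081  0.004]
dish [255.2 250.3] 0.92 [0.593 0.092 0.004]
dish_in [326.5 162.2] 0.69 [ 0.813 -0.081  0.004]
dish_in [322.5 235.1] 0.63 [ 0.631 -0.072  0.017]
petri [485.8 291. ] 0.73 [ 0.498 -0.464  0.028]
petri [391.8 272.2] 0.62 [ 0.542 -0.24   0.017]
vial [363.3 225.1] 0.52 [ 0.653 -0.167  0.046]
reagent [202.9 290.2] 0.59 [0.496 0.215 0.014]
beaker [156.4 290.6] 0.83 [0.494 0.33  0.005]
beaker [327.4 234.2] 0.43 [ 0.633 -0.084  0.017]
slide_box [485.7 291.8] 0.57 [ 0.496 -0.463  0.028]
marker [204.  291.1] 0.54 [0.494 0.213 0.012]
```

View pics/scene0.png

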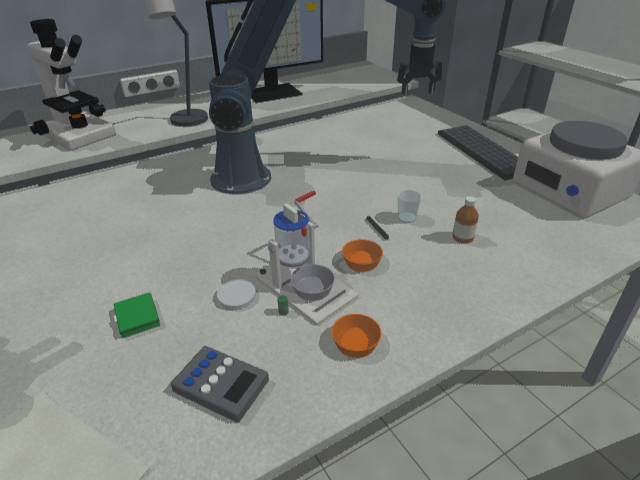

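View pics/top0.png

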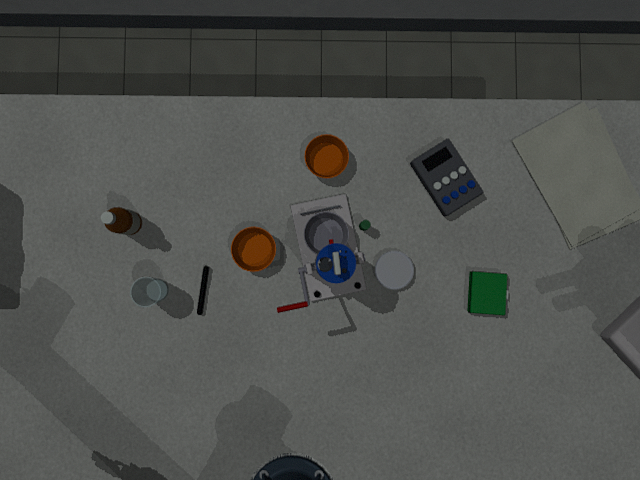

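```bash
python3 - <<'E'
import cv2
a=cv2.imread('pics/top0.png')[200:340,240:420];b=cv2.imread('pics/scene0.png')[150:320,210:400]
cv2.imwrite('pics/topc.png',cv2.resize(a,None,fx=4,fy=4,interpolation=2));cv2.imwrite('pics/scenec.png',cv2.resize(b,None,fx=3.5,fy=3.5,interpolation=2))
E
```

```text
(no output)
```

View pics/topc.png

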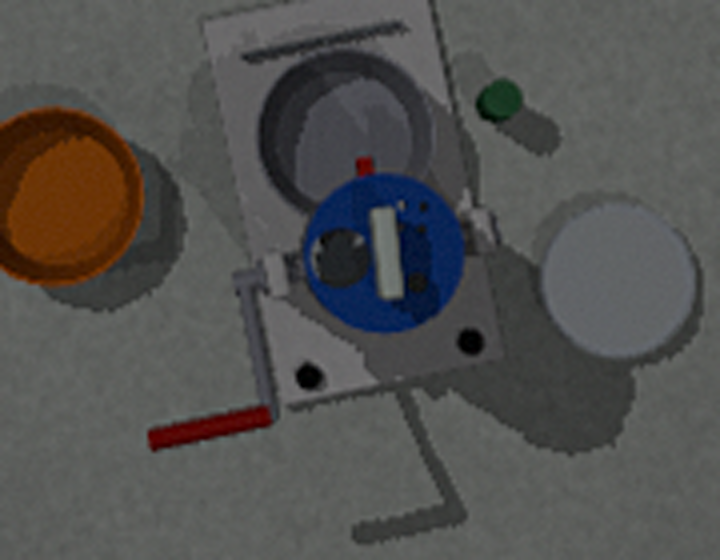

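View pics/scenec.png

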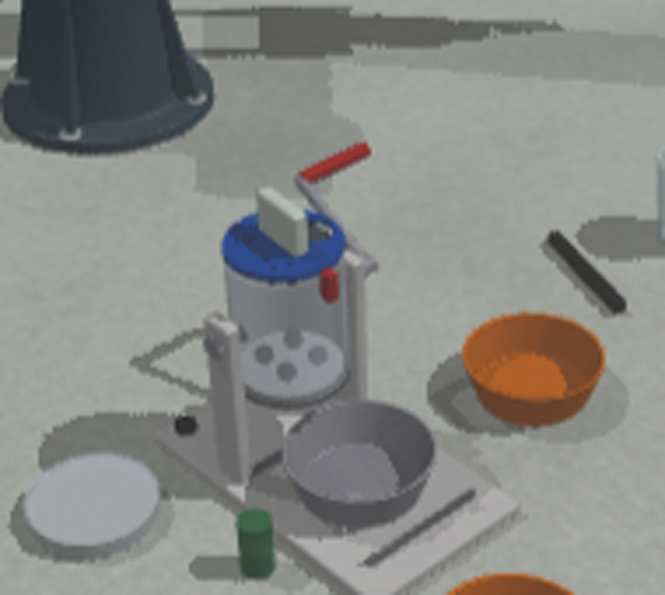

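The scene picture shows the stand at about (295,260), the blue cap at (291,220) and the lever bar at (305,197), which is at the back. There are three possible dishes: grey at (313,283) on the plate, and orange at (362,257) and (356,337). The grey one on the stand between the strips is the dish. In the top picture the cap is at (336,263), with its hole on the lever side at (325,264). The red index is at (331,241). The vial (365,225) and petri (394,269) are on the -y side.

```bash
python3 - <<'E'
from h import *
def wpts(p,m):
    v,u=np.nonzero(m&(p['depth']>0));o=-np.array(p['R']).T@np.array(p['t'])
    d=np.stack([(u-p['mtx'][0,2])/p['mtx'][0,0],(v-p['mtx'][1,2])/p['mtx'][1,1],np.ones(len(u))],1)
    return o+(d@np.array(p['R']))*p['depth'][v,u][:,None]
for n in ['top','scene']:
    p=robot.get_image(n);hsv=cv2.cvtColor(p['color'],cv2.COLOR_RGB2HSV)
    H,S,V=[hsv[...,i].astype(int) for i in range(3)]
    red=((H<6)|(H>174))&(S>150);blue=(abs(H-112)<12)&(S>140)
    X=wpts(p,red);X=X[(abs(X[:,0]-.5)<.15)&(abs(X[:,1]+.05)<.15)]
    b=X[X[:,2]>.155]; 
    c=b.mean(0);u,s,vt=np.linalg.svd(b-c);print(n,'bar',c.round(4),vt[0].round(3),np.degrees(np.arctan2(vt[0][1],vt[0][0]))%180-90,(b@vt[0]).min()-(c@vt[0]),(b@vt[0]).max()-(c@vt[0]))
    i=X[X[:,2]<.19];
    X=wpts(p,blue);X=X[(abs(X[:,2]-.185)<.012)&(abs(X[:,0]-.56)<.1)]
    print('cap',len(X),X.mean(0).round(4),(X.min(0)+X.max(0))/2,np.ptp(X,0))
    # circle via ellipse of hull
    m=(blue).astype(np.uint8);m[:,:]*=1
    n_,lab,st,ce=cv2.connectedComponentsWithStats(m)
    q=proj(p,np.array([.563,-.09,.185]));
    k=[j for j in range(1,n_) if np.hypot(*(ce[j]-q))<40 and st[j,4]>30]
    v,u=np.nonzero(np.isin(lab,k));W=np.array([at_z(p,(a,b_),.185)[:2] for a,b_ in zip(u,v)])
    (cc,r)=cv2.minEnclosingCircle(W.astype(np.float32));print('circ',cc,r)
    for t in ['cap_grip','big_hole','bar_grip','dish','dish_in','stand']:
        for g in robot.mark_of(p,t)[:3]:
            z={'cap_grip':.201,'big_hole':.185,'bar_grip':.17,'dish':.012,'dish_in':.014,'stand':0}[t]
            print(t,g['xy'],round(g['confidence'],2),at_z(p,g['xy'],z).round(4))
E
```

```text
top bar [ 0.4852 -0.0119  0.1767] [-0.824  0.565 -0.04 ] 55.579269058368396 -0.14691475532164783 0.039400012152154607
cap 868 [ 0.564  -0.0975  0.1856] [ 0.56418344 -0.09350377  0.18251991] [0.07968222 0.08015421 0.01751413]
circ (0.563288152217865, -0.09372800588607788) 0.040992774069309235
cap_grip [335.5, 263.2] 0.68 [ 0.5627 -0.0924  0.201 ]
big_hole [324.4, 265.0] 0.7 [ 0.5589 -0.0707  0.185 ]
big_hole [327.3, 234.0] 0.53 [ 0.6224 -0.0764  0.185 ]
bar_grip [294.4, 306.9] 0.67 [ 0.4723 -0.0097  0.17  ]
dish [256.2, 248.4] 0.63 [0.5977 0.0889 0.012 ]
dish [325.1, 232.4] 0.61 [ 0.6377 -0.0783  0.012 ]
dish [326.5, 160.1] 0.56 [ 0.816 -0.081  0.012]
dish_in [324.8, 159.6] 0.92 [ 0.8167 -0.0767  0.014 ]
dish_in [323.5, 233.7] 0.72 [ 0.6344 -0.0743  0.014 ]
dish_in [254.0, 249.3] 0.68 [0.5954 0.0939 0.014 ]
stand [333.8, 261.8] 0.84 [ 0.5664 -0.1004  0.    ]
scene bar [ 0.4906 -0.0143  0.1724] [ 0.828 -0.558  0.055] 56.05065553459809 -0.038008454140908754 0.14456631494454614
cap 255 [ 0.5766 -0.1008  0.1823] [ 0.56458729 -0.09557642  0.18194784] [0.08050232 0.08207708 0.007079  ]
circ (0.5688204765319824, -0.09705127030611038) 0.040332648903131485
cap_grip [290.8, 212.3] 0.7 [ 0.5654 -0.0934  0.201 ]
big_hole [298.5, 212.9] 0.88 [ 0.5552 -0.0683  0.185 ]
bar_grip [306.8, 197.3] 0.84 [ 0.4823 -0.005   0.17  ]
dish [308.9, 286.9] 0.9 [ 0.6251 -0.0851  0.012 ]
dish [356.4, 344.0] 0.79 [ 0.8366 -0.0883  0.012 ]
dish [361.8, 257.0] 0.76 [0.5965 0.0932 0.012 ]
dish_in [353.4, 340.3] 0.91 [ 0.8261 -0.089   0.014 ]
dish_in [314.2, 288.7] 0.88 [ 0.6395 -0.0783  0.014 ]
dish_in [360.9, 260.5] 0.77 [0.6094 0.0813 0.014 ]
stand [289.8, 278.6] 0.87 [ 0.5605 -0.1048  0.    ]
```

```bash
python3 - <<'E'
from h import *
for n in ['top','scene']:
    p=robot.get_image(n);hsv=cv2.cvtColor(p['color'],cv2.COLOR_RGB2HSV)
    H,S,V=[hsv[...,i].astype(int) for i in range(3)]
    red=((H<6)|(H>174))&(S>150)
    v,u=np.nonzero(red)
    W=np.array([at_z(p,(a,b),.170) for a,b in zip(u,v)])
    W=W[(abs(W[:,0]-.475)<.05)&(abs(W[:,1]+.01)<.06)]
    c=W.mean(0);vt=np.linalg.svd((W-c)[:,:2])[2][0];pr=(W-c)[:,:2]@vt
    print(n,'bar c',c.round(4),'yaw',np.degrees(np.arctan2(vt[1],vt[0]))%180-90,pr.min(),pr.max())
    # index
    W=np.array([at_z(p,(a,b),.165) for a,b in zip(u,v)])
    W=W[(abs(W[:,0]-.6)<.03)&(abs(W[:,1]+.085)<.04)];print('index',W.mean(0).round(4),len(W))
    # white grip bar top: S low, V high near cap
    q=proj(p,np.array([.564,-.0945,.217]))
    uu,vv=np.meshgrid(np.arange(640),np.arange(480))
    m=(S<60)&(V>(110 if n=='top' else 160))&(np.hypot(uu-q[0],vv-q[1])<14)
    n_,lab,st,ce=cv2.connectedComponentsWithStats(m.astype(np.uint8))
    j=max(range(1,n_),key=lambda j:st[j,4]);v,u=np.nonzero(lab==j)
    W=np.array([at_z(p,(a,b),.217)[:2] for a,b in zip(u,v)])
    rc=cv2.minAreaRect((W*1000).astype(np.float32));print('grip',len(u),rc)
    vt=np.linalg.svd(W-W.mean(0))[2][0];print('long axis deg',np.degrees(np.arctan2(vt[1],vt[0])),W.mean(0))
E
```

```text
top bar c [ 0.4731 -0.0049  0.17  ] yaw 13.250919695757787 -0.03183034190615279 0.05477796228020693
index [ 0.6093 -0.0839  0.165 ] 17
grip 90 ((563.1854248046875, -92.95642852783203), (40.46556091308594, 8.297659873962402), 6.905431270599365)
long axis deg -172.67763528317187 [ 0.56303979 -0.09300215]
scene bar c [ 0.4742 -0.0047  0.17  ] yaw 12.488630550283261 -0.032324204897454856 0.028521491083505962
index [ 0.5902 -0.0748  0.165 ] 7
grip 52 ((569.0037841796875, -91.28971862792969), (43.55588150024414, 17.327516555786133), 6.555572986602783)
long axis deg 10.348008851197896 [ 0.57074009 -0.09401078]
```

```bash
cat > pl.py <<'E'
from h import *
import sys
def cur():
    s=robot.state();return s,np.array(s['position']),Rn.from_euler('xyz',s['tcp_rot'])
def tgt(deg):
    z=np.array([np.cos(np.radians(deg)),np.sin(np.radians(deg)),0]);x=np.array([0,0,-1.]);return Rn.from_matrix(np.stack([x,np.cross(z,x),z],1))
def go(pos,deg):
    s,p,R=cur();T=tgt(deg)
    print('pos',p.round(4),'jawdeg',np.degrees(np.arctan2(*R.as_matrix()[:2,2][::-1])).round(2),'q',s['q'].round(3),'t',round(s['time'],2),'F',s['force'].round(1),'g',round(s['grip_width'],3))
    print('shift tool mm',(R.inv().apply(np.array(pos)-p)*1000).round(1),'after-turn axes',(T.inv().apply(np.array(pos)-p)*1000).round(1),'rotvec deg',np.degrees((R.inv()*T).as_rotvec()).round(2))
E
python3 - <<'E'
from pl import *
go([.564,-.094,.26],97);go([.564,-.094,.26],-83)
E
```

```text
pos [0.1976 0.5929 0.2393] jawdeg 71.56 q [ 1.071  0.527  1.433 -0.     1.181 -0.178] t 2.1 F [-0.8 -0.3 -0.6] g 0.997
shift tool mm [ -20.7 -564.8 -535.8] after-turn axes [ -20.7 -279.9 -726.5] rotvec deg [-25.44   0.     0.  ]
pos [0.1976 0.5929 0.2393] jawdeg 71.56 q [ 1.071  0.527  1.433 -0.     1.181 -0.178] t 2.1 F [-0.8 -0.3 -0.6] g 0.997
shift tool mm [ -20.7 -564.8 -535.8] after-turn axes [-20.7 279.9 726.5] rotvec deg [154.56   0.    -0.  ]
```

Request:
move_arm(
  xyz=[
    [-5, 0, 0],
    [-5, 0, 0],
    [-5, 0, 0],
    [-5, 0, 0],
    [0, -14, -36.3],
    [0, -14, -36.3],
    [0, -14, -36.3],
    [0, -14, -36.3],
    [0, -14, -36.3],
    [0, -14, -36.3],
  ],
  delta_rot=[
    [-6.36, 0, 0],
    [-6.36, 0, 0],
    [-6.36, 0, 0],
    [-6.36, 0, 0],
    [0, 0, 0],
    [0, 0, 0],
    [0, 0, 0],
    [0, 0, 0],
    [0, 0, 0],
    [0, 0, 0],
  ],
  grip=[1, 1, 1, 1, 1, 1, 1, 1, 1, 1],
)

```text
time: 2.93
position: [0.308, 0.3854, 0.2595]
tcp_rot: [-1.228, 1.57, 0.466]
force: [1.0, 0.1, 0.7]
grip_width: 1.002
```

Request:
move_arm(
  xyz=[
    [0, -14, -36.3],
    [0, -14, -36.3],
    [0, -14, -36.3],
    [0, -14, -36.3],
    [0, -14, -36.3],
    [0, -14, -36.3],
    [0, -14, -36.3],
    [0, -14, -36.3],
    [0, -14, -36.3],
    [0, -14, -36.3],
  ],
  delta_rot=[
    [0, 0, 0],
    [0, 0, 0],
    [0, 0, 0],
    [0, 0, 0],
    [0, 0, 0],
    [0, 0, 0],
    [0, 0, 0],
    [0, 0, 0],
    [0, 0, 0],
    [0, 0, 0],
  ],
  grip=[1, 1, 1, 1, 1, 1, 1, 1, 1, 1],
)

```text
time: 3.77
position: [0.4914, 0.0418, 0.2596]
tcp_rot: [-1.636, 1.57, 0.057]
force: [0.3, 0.2, 1.0]
grip_width: 0.996
```

```bash
python3 - <<'E'
from pl import *
go([.564,-.094,.26],97)
E
```

```text
pos [0.4914 0.0418 0.2596] jawdeg 96.98 q [-0.142  0.323  1.732  0.     1.086 -1.835] t 3.77 F [0.3 0.2 1. ] g 0.996
shift tool mm [  -0.4  -55.5 -143.6] after-turn axes [  -0.4  -55.5 -143.6] rotvec deg [-0.02 -0.    0.04]
```

Request:
move_arm(
  xyz=[
    [0, -13.9, -35.9],
    [0, -13.9, -35.9],
    [0, -13.9, -35.9],
    [0, -13.9, -35.9],
    [0, 0, 0],
    [0, 0, 0],
  ],
  delta_rot=[
    [0, 0, 0],
    [0, 0, 0],
    [0, 0, 0],
    [0, 0, 0],
    [0, 0, 0],
    [0, 0, 0],
  ],
  grip=[1, 1, 1, 1, 1, 1],
)

```text
time: 4.27
position: [0.5643, -0.0942, 0.259]
tcp_rot: [-1.841, 1.57, -0.151]
force: [-0.4, -0.4, -0.1]
grip_width: 1.002
```

```bash
python3 - <<'E'
from pl import *
go([.564,-.094,.26],97)
s,P,R=cur();p=robot.get_image('wrist');save(p['color'],'w1.png')
M=np.array(p['mount']);T=np.eye(4);T[:3,:3]=R.as_matrix();T[:3,3]=P
C=np.linalg.inv(T@M);p['R']=C[:3,:3];p['t']=C[:3,3]
print(M.round(3).tolist())
for t,z in [('cap_grip',.201),('big_hole',.185)]:
    for g in robot.mark_of(p,t)[:2]: print(t,g['xy'],g['confidence'],at_z(p,g['xy'],z).round(4),at_d(p,g['xy']))
print(proj(p,np.array([.564,-.094,.217])))
np.savez('w1.npz',R=p['R'],t=p['t'],mtx=p['mtx'],depth=p['depth'],color=p['color'])
E
```

```text
pos [ 0.5643 -0.0942  0.259 ] jawdeg 96.8 q [-0.361  0.433  1.546  0.     1.162 -2.05 ] t 4.27 F [-0.4 -0.4 -0.1] g 1.002
shift tool mm [-1.   0.3  0.2] after-turn axes [-1.   0.3  0.2] rotvec deg [-0.2  -0.01  0.02]
[[-0.0, -0.314, 0.949, -0.135], [0.0, -0.949, -0.314, 0.082], [1.0, -0.0, 0.0, 0.0], [0.0, 0.0, 0.0, 1.0]]
cap_grip [314.1, 269.7] 0.82 [ 0.5627 -0.0933  0.201 ] [ 0.55591511 -0.09419128  0.21759318]
[312.45947114 284.93961382]
```

View pics/w1.png

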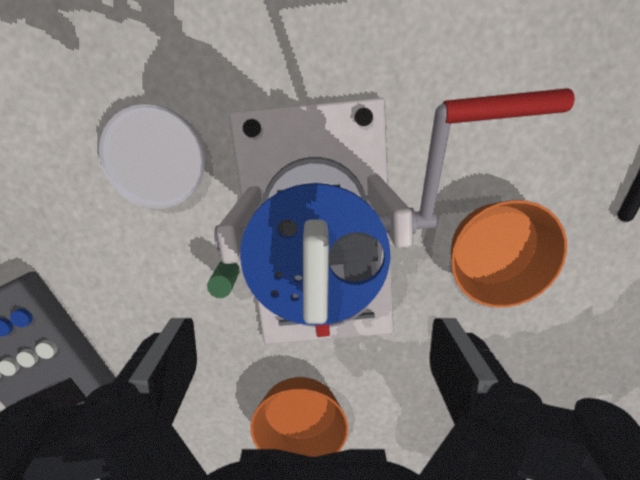

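The wrist picture shows the grip bar at (316,270), lined up with the jaw axis, and the hole at (356,258) on the lever side. I'm going down now.

Request:
move_arm(
  xyz=[
    [20, 0, 0],
    [20, 0, 0],
    [20, 0, 0],
    [0, 0, 0],
    [0, 0, 0],
    [0, 0, 0],
    [0, 0, 0],
    [0, 0, 0],
    [0, 0, 0],
    [0, 0, 0],
  ],
  delta_rot=[
    [0, 0, 0],
    [0, 0, 0],
    [0, 0, 0],
    [0, 0, 0],
    [0, 0, 0],
    [0, 0, 0],
    [0, 0, 0],
    [0, 0, 0],
    [0, 0, 0],
    [0, 0, 0],
  ],
  grip=[1, 1, 1, 1, 0, 0, 0, 0, 0, 0],
)

```text
time: 5.25
position: [0.5639, -0.0925, 0.2002]
tcp_rot: [-2.415, 1.568, -0.721]
force: [0.9, -13.5, 6.5]
grip_width: 0.15
```

Request:
move_arm(
  xyz=[
    [0, 0, 0],
    [0, 0, 0],
    [0, 0, 0],
    [0, 0, 0],
    [0, 0, 0],
    [0, 0, 0],
  ],
  delta_rot=[
    [0, 0, 0],
    [0, 0, 0],
    [0, 0, 0],
    [0, 0, 0],
    [0, 0, 0],
    [0, 0, 0],
  ],
  grip=[0, 0, 0, 0, 0, 0],
)

```text
time: 5.75
position: [0.564, -0.093, 0.2003]
tcp_rot: [-2.519, 1.568, -0.826]
force: [-1.8, -2.6, 5.7]
grip_width: 0.13
```

```bash
python3 - <<'E'
from pl import *
go([.564,-.094,.199],13)
p=robot.get_image('wrist');save(p['color'],'w2.png')
E
```

```text
pos [ 0.564  -0.093   0.2003] jawdeg 97.0 q [-3.580e-01  5.040e-01  1.610e+00 -1.000e-03  1.025e+00 -2.051e+00] t 5.75 F [-1.8 -2.6  5.7] g 0.13
shift tool mm [ 1.3  0.1 -1. ] after-turn axes [ 1.3 -1.  -0.2] rotvec deg [ 8.4e+01 -3.0e-02  1.5e-01]
```

View pics/w2.png

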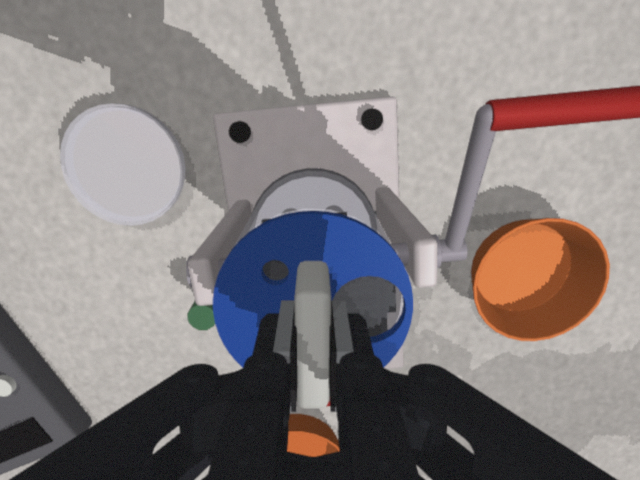

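The bar is held (opening 0.13). I'll turn the cap 84° clockwise.

Request:
move_arm(
  xyz=[
    [0, 0, 0],
    [0, 0, 0],
    [0, 0, 0],
    [0, 0, 0],
    [0, 0, 0],
    [0, 0, 0],
    [0, 0, 0],
    [0, 0, 0],
    [0, 0, 0],
    [0, 0, 0],
  ],
  delta_rot=[
    [6, 0, 0],
    [6, 0, 0],
    [6, 0, 0],
    [6, 0, 0],
    [6, 0, 0],
    [6, 0, 0],
    [6, 0, 0],
    [6, 0, 0],
    [6, 0, 0],
    [6, 0, 0],
  ],
  grip=[0, 0, 0, 0, 0, 0, 0, 0, 0, 0],
)

```text
time: 6.63
position: [0.5637, -0.0937, 0.2003]
tcp_rot: [-1.929, 1.567, -1.287]
force: [-3.2, -4.7, 7.2]
grip_width: 0.129
```

Request:
move_arm(
  xyz=[
    [0, 0, 0],
    [0, 0, 0],
    [0, 0, 0],
    [0, 0, 0],
    [0, 0, 0],
    [0, 0, 0],
  ],
  delta_rot=[
    [6, 0, 0],
    [6, 0, 0],
    [6, 0, 0],
    [6, 0, 0],
    [0, 0, 0],
    [0, 0, 0],
  ],
  grip=[0, 0, 0, 0, 0, 0],
)

```text
time: 7.13
position: [0.5635, -0.0938, 0.2003]
tcp_rot: [-1.666, 1.567, -1.439]
force: [-3.0, -6.1, 5.7]
grip_width: 0.133
```

```bash
python3 - <<'E'
from pl import *
go([.564,-.094,.199],13)
p=robot.get_image('wrist');save(p['color'],'w3.png')
p=robot.get_image('scene');save(cv2.resize(p['color'][130:330,200:400],None,fx=3,fy=3,interpolation=2),'s3.png')
E
```

```text
pos [ 0.5635 -0.0938  0.2003] jawdeg 13.0 q [-0.359  0.504  1.611 -0.004  1.026 -0.584] t 7.13 F [-3.  -6.1  5.7] g 0.133
shift tool mm [ 1.3 -0.3  0.5] after-turn axes [ 1.3 -0.3  0.5] rotvec deg [ 0.   -0.02  0.2 ]
```

View pics/w3.png

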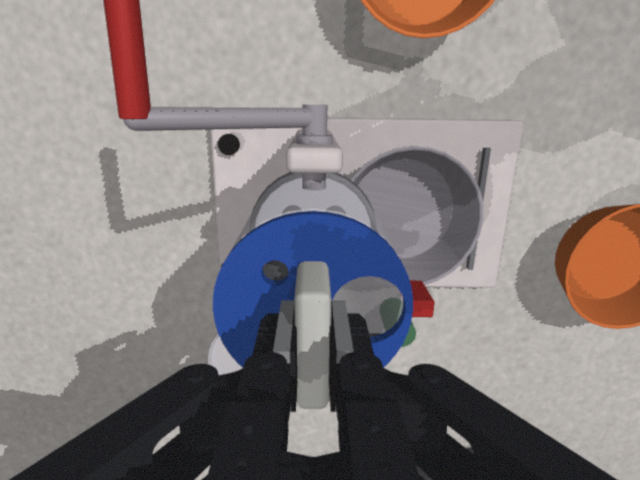

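View pics/s3.png

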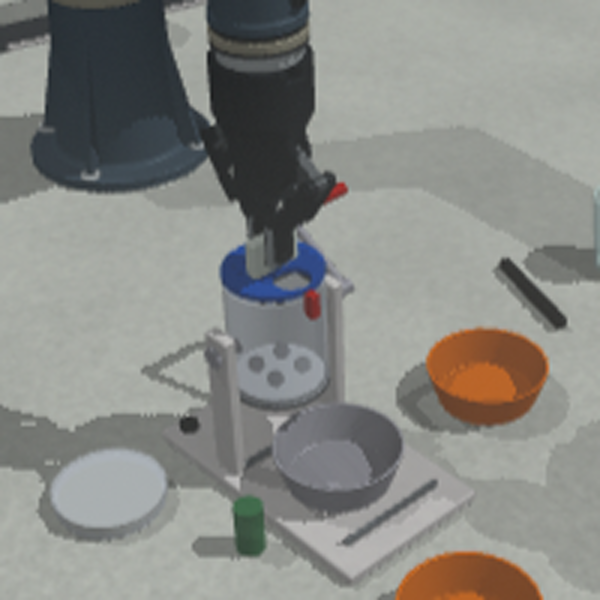

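The wrist picture shows the hole at (370,302), pointing at the red index (423,299). I'll release, raise and verify.

Request:
move_arm(
  xyz=[
    [0, 0, 0],
    [0, 0, 0],
    [0, 0, 0],
    [0, 0, 0],
    [0, 0, 0],
    [-15, 0, 0],
    [-25, 0, 0],
    [-25, 0, 0],
    [0, 0, 0],
    [0, 0, 0],
  ],
  delta_rot=[
    [0, 0, 0],
    [0, 0, 0],
    [0, 0, 0],
    [0, 0, 0],
    [0, 0, 0],
    [0, 0, 0],
    [0, 0, 0],
    [0, 0, 0],
    [0, 0, 0],
    [0, 0, 0],
  ],
  grip=[1, 1, 1, 1, 1, 1, 1, 1, 1, 1],
)

```text
time: 8.07
position: [0.5644, -0.0921, 0.2658]
tcp_rot: [-0.528, 1.567, -0.301]
force: [-0.1, 0.1, -0.2]
grip_width: 1.001
```

```bash
python3 - <<'E'
from pl import *
yaw=np.radians(13);A=np.array([.564,-.094,0]);Rz=Rn.from_euler('z',13,degrees=True)
b=A+Rz.apply([-.0693,.109,.170]);print('bar',b)
go(b+[0,0,.09],13)
s,P,R=cur();p=robot.get_image('wrist');save(p['color'],'w4.png')
M=np.array(p['mount']);T=np.eye(4);T[:3,:3]=R.as_matrix();T[:3,3]=P
C=np.linalg.inv(T@M);p['R']=C[:3,:3];p['t']=C[:3,3]
for t,z in [('cap_grip',.201),('big_hole',.185),('bar_grip',.17)]:
    for g in robot.mark_of(p,t)[:2]: print(t,g['xy'],g['confidence'],at_z(p,g['xy'],z).round(4))
# blue cap circle and hole
hsv=cv2.cvtColor(p['color'],cv2.COLOR_RGB2HSV);H,S,V=[hsv[...,i].astype(int) for i in range(3)]
red=((H<6)|(H>174))&(S>150);v,u=np.nonzero(red)
W=np.array([at_z(p,(a,c),.17)[:2] for a,c in zip(u,v)]);k=np.hypot(*(W-b[:2]).T)<.05;W=W[k]
c=W.mean(0);vt=np.linalg.svd(W-c)[2][0];print('bar c',c,'yaw',np.degrees(np.arctan2(vt[1],vt[0]))%180-90,np.ptp((W-c)@vt))
E
```

```text
bar [ 0.47195649 -0.00338277  0.17      ]
pos [ 0.5644 -0.0921  0.2658] jawdeg 13.02 q [-0.357  0.424  1.54   0.     1.173 -0.584] t 8.07 F [-0.1  0.1 -0.2] g 1.001
shift tool mm [  5.4 107.2 -70.1] after-turn axes [  5.8 107.2 -70.1] rotvec deg [0.02 0.18 0.11]
cap_grip [309.7, 267.2] 0.73 [ 0.5624 -0.0929  0.201 ]
big_hole [384.8, 194.4] 0.49 [ 0.5937 -0.0491  0.185 ]
bar_grip [177.9, 45.2] 0.89 [ 0.4717 -0.0006  0.17  ]
bar c [ 0.47232736 -0.00652478] yaw 12.138120940638828 0.05543917226811186
```

View pics/w4.png

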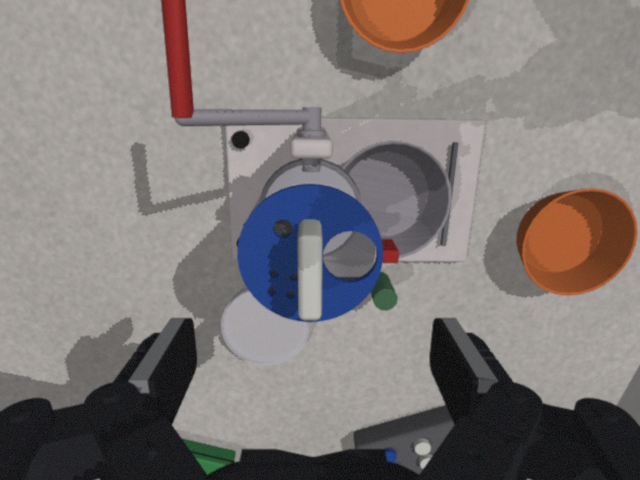

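The hole (350,254) points at the index (389,251) from the cap centre (310,252), so it is aligned. Next is the lever bar.

Request:
move_arm(
  xyz=[
    [0, 27, -17.5],
    [0, 27, -17.5],
    [0, 27, -17.5],
    [0, 27, -17.5],
    [0, 0, 0],
    [35, 0, 0],
    [30, 0, 0],
    [0, 0, 0],
    [0, 0, 0],
  ],
  delta_rot=[
    [0, 0, 0],
    [0, 0, 0],
    [0, 0, 0],
    [0, 0, 0],
    [0, 0, 0],
    [0, 0, 0],
    [0, 0, 0],
    [0, 0, 0],
    [0, 0, 0],
  ],
  grip=[1, 1, 1, 1, 1, 1, 1, 1, 1],
)

```text
time: 9.02
position: [0.4698, -0.0024, 0.1979]
tcp_rot: [2.675, 1.565, 2.902]
force: [0.3, 0.6, -0.3]
grip_width: 0.994
```

```bash
python3 - <<'E'
from pl import *
A=np.array([.564,-.094,0]);Rz=Rn.from_euler('z',13,degrees=True)
b=A+Rz.apply([-.0693,.109,.159])
go(b,13)
p=robot.get_image('wrist');save(p['color'],'w5.png')
E
```

```text
pos [ 0.4698 -0.0024  0.1979] jawdeg 13.0 q [-0.244  0.386  1.853 -0.     0.907 -0.47 ] t 9.02 F [ 0.3  0.6 -0.3] g 0.994
shift tool mm [38.9 -1.6  2.1] after-turn axes [38.9 -1.5  1.9] rotvec deg [-0.   -0.27 -0.14]
```

View pics/w5.png

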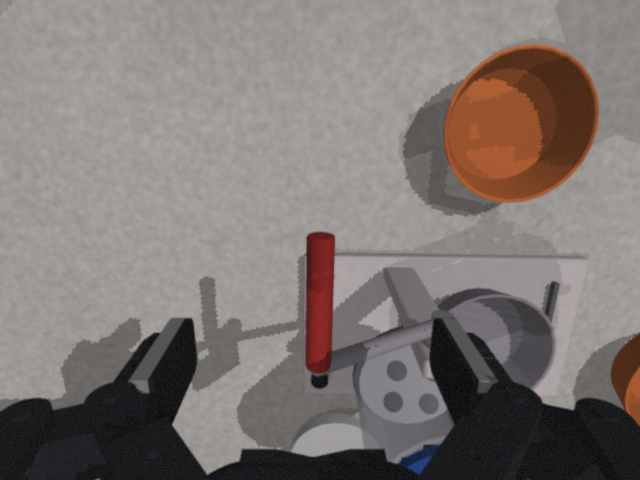

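The bar at (320,300) is between the jaws, so I'll go down and close.

Request:
move_arm(
  xyz=[
    [20, 0, 1],
    [19, 0, 1],
    [0, 0, 0],
    [0, 0, 0],
    [0, 0, 0],
    [0, 0, 0],
    [0, 0, 0],
    [0, 0, 0],
    [0, 0, 0],
    [0, 0, 0],
  ],
  delta_rot=[
    [0, 0, 0],
    [0, 0, 0],
    [0, 0, 0],
    [0, 0, 0],
    [0, 0, 0],
    [0, 0, 0],
    [0, 0, 0],
    [0, 0, 0],
    [0, 0, 0],
    [0, 0, 0],
  ],
  grip=[1, 1, 0, 0, 0, 0, 0, 0, 0, 0],
)

```text
time: 9.9
position: [0.4726, -0.0024, 0.1613]
tcp_rot: [-2.14, 1.57, -1.913]
force: [-2.4, -1.7, 6.2]
grip_width: 0.113
```

Request:
move_arm(
  xyz=[
    [0, 0, 0],
    [0, 0, 0],
    [0, 0, 0],
    [0, 0, 0],
  ],
  delta_rot=[
    [0, 0, 0],
    [0, 0, 0],
    [0, 0, 0],
    [0, 0, 0],
  ],
  grip=[0, 0, 0, 0],
)

```text
time: 10.23
position: [0.4725, -0.0024, 0.1613]
tcp_rot: [-2.108, 1.57, -1.881]
force: [-2.3, -1.4, 6.5]
grip_width: 0.116
```

```bash
python3 - <<'E'
from pl import *
go([.47,-.003,.159],13)
# swing increments: angle per row 5 deg, 24 rows
th=np.radians(150-np.arange(0,121,5));x=80*np.cos(th);z=80*np.sin(th)
print(np.round(np.stack([-np.diff(z),0*x[1:],np.diff(x)],1),1).tolist())
p=robot.get_image('scene');save(cv2.resize(p['color'][130:330,200:400],None,fx=3,fy=3,interpolation=2),'s6.png')
E
```

```text
pos [ 0.4725 -0.0024  0.1613] jawdeg 13.01 q [-2.420e-01  4.500e-01  1.886e+00 -1.000e-03  8.060e-01 -4.680e-01] t 10.23 F [-2.3 -1.4  6.5] g 0.116
shift tool mm [ 2.3 -0.  -2.6] after-turn axes [ 2.3 -0.  -2.6] rotvec deg [ 0.01 -0.02  0.04]
[[-5.9, -0.0, 3.7], [-5.5, -0.0, 4.2], [-5.1, -0.0, 4.7], [-4.7, -0.0, 5.1], [-4.2, -0.0, 5.5], [-3.7, -0.0, 5.9], [-3.2, -0.0, 6.2], [-2.7, -0.0, 6.4], [-2.1, -0.0, 6.7], [-1.5, -0.0, 6.8], [-0.9, -0.0, 6.9], [-0.3, 0.0, 7.0], [0.3, 0.0, 7.0], [0.9, 0.0, 6.9], [1.5, 0.0, 6.8], [2.1, 0.0, 6.7], [2.7, 0.0, 6.4], [3.2, 0.0, 6.2], [3.7, 0.0, 5.9], [4.2, 0.0, 5.5], [4.7, 0.0, 5.1], [5.1, 0.0, 4.7], [5.5, 0.0, 4.2], [5.9, 0.0, 3.7]]
```

View pics/s6.png

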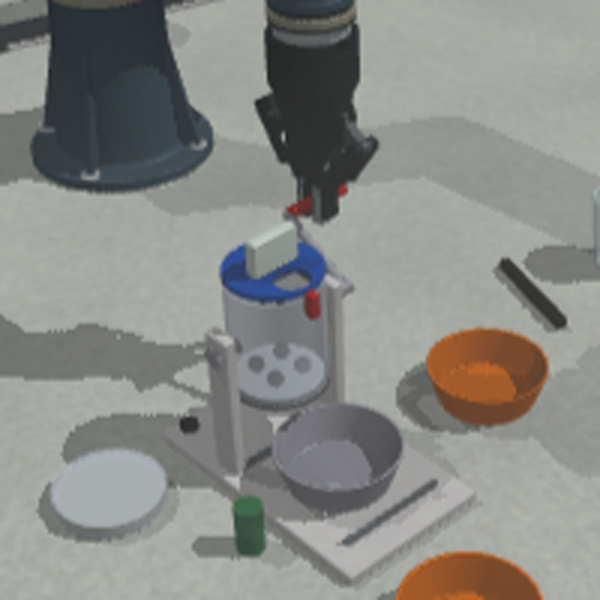

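Request:
move_arm(
  xyz=[
    [-5.9, 0, 3.7],
    [-5.5, 0, 4.2],
    [-5.1, 0, 4.7],
    [-4.7, 0, 5.1],
    [-4.2, 0, 5.5],
    [-3.7, 0, 5.9],
    [-3.2, 0, 6.2],
    [-2.7, 0, 6.4],
    [-2.1, 0, 6.7],
    [-1.5, 0, 6.8],
  ],
  delta_rot=[
    [0, 0, 0],
    [0, 0, 0],
    [0, 0, 0],
    [0, 0, 0],
    [0, 0, 0],
    [0, 0, 0],
    [0, 0, 0],
    [0, 0, 0],
    [0, 0, 0],
    [0, 0, 0],
  ],
  grip=[0, 0, 0, 0, 0, 0, 0, 0, 0, 0],
)

```text
time: 11.12
position: [0.5184, 0.0079, 0.2011]
tcp_rot: [-3.088, 1.55, -2.858]
force: [-11.5, -6.9, 12.2]
grip_width: 0.114
```

```bash
python3 - <<'E'
from pl import *
s,p,R=cur();A=np.array([.564,-.094,.13]);q=Rn.from_euler('z',-13,degrees=True).apply(p+[0,0,.011]-A)
print(q.round(4),150-np.degrees(np.arctan2(q[2],q[0])),np.hypot(q[0],q[2]),s['force'],s['wrist_torque'])
p=robot.get_image('scene');save(cv2.resize(p['color'][130:330,200:400],None,fx=3,fy=3,interpolation=2),'s7.png')
E
```

```text
[-0.0215  0.1095  0.0821] 45.336469807720874 0.08485076477633992 [-11.48578444  -6.89271052  12.20539043] [-1.02465193  1.68846361 -0.3060253 ]
```

View pics/s7.png

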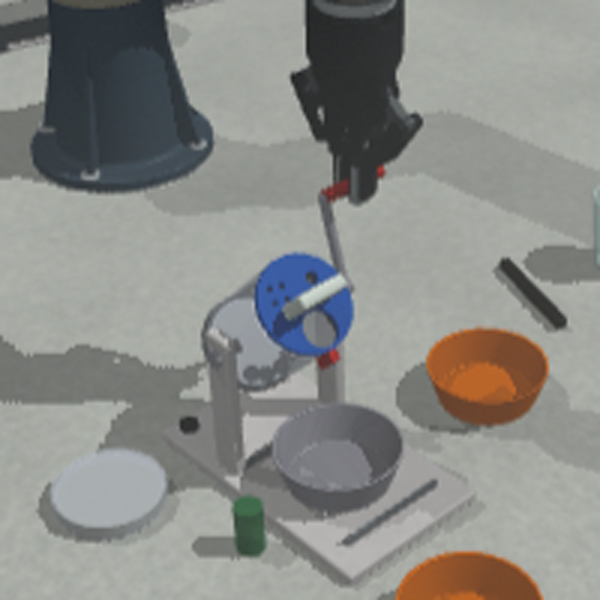

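The drum is tipping with the hole still at the index, so I'll continue.

Request:
move_arm(
  xyz=[
    [-0.4, 0, 6.9],
    [0.2, 0, 7],
    [0.8, 0, 7],
    [1.4, 0, 6.9],
    [1.5, 0, 6.8],
    [2.1, 0, 6.7],
    [2.7, 0, 6.4],
    [3.2, 0, 6.2],
    [3.7, 0, 5.9],
    [4.2, 0, 5.5],
  ],
  delta_rot=[
    [0, 0, 0],
    [0, 0, 0],
    [0, 0, 0],
    [0, 0, 0],
    [0, 0, 0],
    [0, 0, 0],
    [0, 0, 0],
    [0, 0, 0],
    [0, 0, 0],
    [0, 0, 0],
  ],
  grip=[0, 0, 0, 0, 0, 0, 0, 0, 0, 0],
)

```text
time: 12.0
position: [0.5892, 0.0232, 0.1813]
tcp_rot: [-2.509, 1.566, -2.282]
force: [-5.7, -8.1, 0.8]
grip_width: 0.113
```

Request:
move_arm(
  xyz=[
    [4.7, 0, 5.1],
    [5.1, 0, 4.7],
    [5.5, 0, 4.2],
    [5.9, 0, 3.7],
    [0, 0, 0],
    [0, 0, 0],
    [0, 0, 0],
    [0, 0, 0],
    [0, 0, 0],
    [0, 0, 0],
  ],
  delta_rot=[
    [0, 0, 0],
    [0, 0, 0],
    [0, 0, 0],
    [0, 0, 0],
    [0, 0, 0],
    [0, 0, 0],
    [0, 0, 0],
    [0, 0, 0],
    [0, 0, 0],
    [0, 0, 0],
  ],
  grip=[0, 0, 0, 0, 0, 0, 0, 0, 0, 0],
)

```text
time: 12.83
position: [0.6071, 0.027, 0.1584]
tcp_rot: [-2.345, 1.567, -2.118]
force: [-1.1, -6.6, -1.2]
grip_width: 0.115
```

```bash
cat > chk.py <<'E'
from pl import *
def chk(n):
    s,p,R=cur();A=np.array([.564,-.094,.13]);q=Rn.from_euler('z',-13,degrees=True).apply(p+[0,0,.011]-A)
    print(s['time'],q.round(4),150-np.degrees(np.arctan2(q[2],q[0])),np.hypot(q[0],q[2]),s['force'],s['wrist_torque'],s['grip_width'])
    p=robot.get_image('scene');save(cv2.resize(p['color'][130:330,200:400],None,fx=3,fy=3,interpolation=2),n)
E
python3 -c "
from chk import *
chk('s8.png')"
```

```text
12.8333 [0.0692 0.1082 0.0394] 120.333013740336 0.079655448851162 [-1.10262106 -6.58452734 -1.22394729] [-1.06785346  0.38406309 -0.19484913] 0.1146958758273875
```

View pics/s8.png

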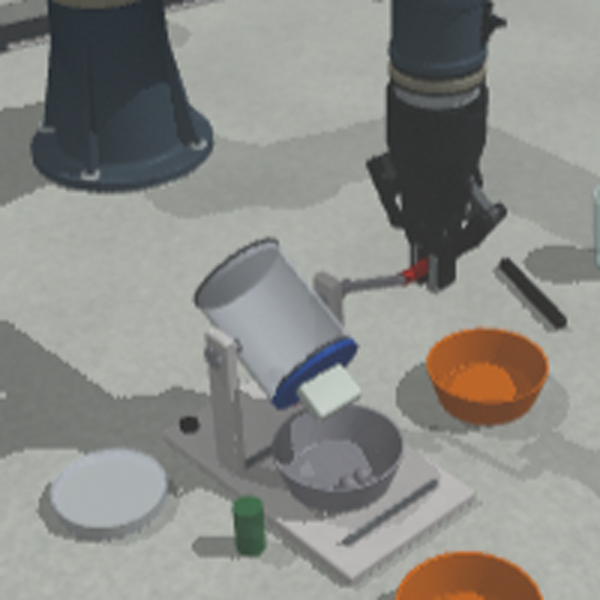

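Balls are coming out: at least two show in the dish near (350,480), and the drum looks empty. I'll wait a second and look closer.

Request:
move_arm(
  xyz=[
    [0, 0, 0],
    [0, 0, 0],
    [0, 0, 0],
    [0, 0, 0],
    [0, 0, 0],
    [0, 0, 0],
    [0, 0, 0],
    [0, 0, 0],
    [0, 0, 0],
    [0, 0, 0],
  ],
  delta_rot=[
    [0, 0, 0],
    [0, 0, 0],
    [0, 0, 0],
    [0, 0, 0],
    [0, 0, 0],
    [0, 0, 0],
    [0, 0, 0],
    [0, 0, 0],
    [0, 0, 0],
    [0, 0, 0],
  ],
  grip=[0, 0, 0, 0, 0, 0, 0, 0, 0, 0],
)

```text
time: 13.72
position: [0.6071, 0.0271, 0.1584]
tcp_rot: [-2.358, 1.567, -2.131]
force: [-1.8, -6.9, -1.9]
grip_width: 0.117
```

```bash
python3 -c "
from chk import *
chk('s9.png')
p=robot.get_image('scene');save(cv2.resize(p['color'][200:310,260:350],None,fx=6,fy=5.4,interpolation=2),'s9b.png')
for i in range(1):
  print([(g['xy'],round(g['confidence'],2),at_z(p,g['xy'],.021).round(3)) for g in robot.mark_of(p,'ball0_center')])
p=robot.get_image('top');save(cv2.resize(p['color'][200:300,270:390],None,fx=5,fy=5,interpolation=2),'t9b.png')
"
```

```text
13.7167 [0.0692 0.1083 0.0394] 120.33649403158414 0.07964206044342467 [-1.81349695 -6.93429146 -1.88287195] [-1.04917755  0.34305724 -0.21277368] 0.1168034691707327
[([322.2, 288.2], 0.36, array([ 0.655, -0.065,  0.021]))]
```

View pics/s9b.png

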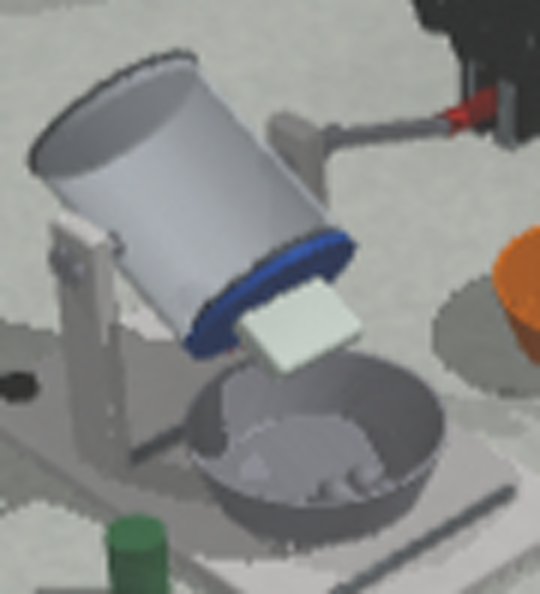

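View pics/t9b.png

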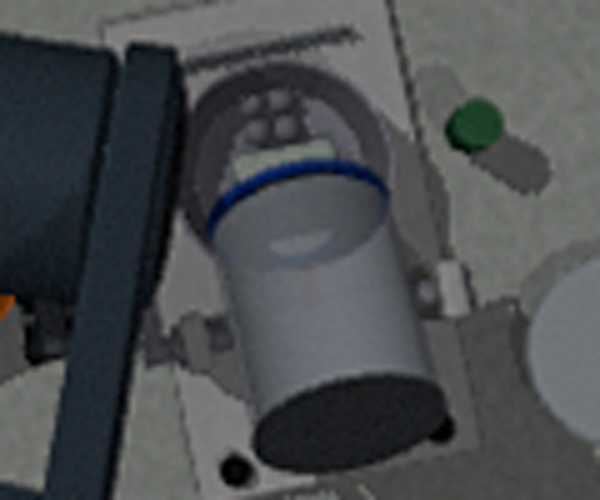

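The top view shows four balls in the dish, at crop (255,105), (280,100), (260,130) and (288,127). I'll swing the drum back.

Request:
move_arm(
  xyz=[
    [-5.9, 0, -3.7],
    [-5.5, 0, -4.2],
    [-5.1, 0, -4.7],
    [-4.7, 0, -5.1],
    [-4.2, 0, -5.5],
    [-3.7, 0, -5.9],
    [-3.2, 0, -6.2],
    [-2.7, 0, -6.4],
    [-2.1, 0, -6.7],
    [-1.5, 0, -6.8],
  ],
  delta_rot=[
    [0, 0, 0],
    [0, 0, 0],
    [0, 0, 0],
    [0, 0, 0],
    [0, 0, 0],
    [0, 0, 0],
    [0, 0, 0],
    [0, 0, 0],
    [0, 0, 0],
    [0, 0, 0],
  ],
  grip=[0, 0, 0, 0, 0, 0, 0, 0, 0, 0],
)

```text
time: 14.75
position: [0.5593, 0.0165, 0.1986]
tcp_rot: [-0.199, 1.557, 0.026]
force: [8.8, -0.2, -5.1]
grip_width: 0.118
```

Request:
move_arm(
  xyz=[
    [-0.9, 0, -6.9],
    [-0.3, 0, -7],
    [0.3, 0, -7],
    [0.9, 0, -6.9],
    [1.5, 0, -6.8],
    [2.1, 0, -6.7],
    [2.7, 0, -6.4],
    [3.2, 0, -6.2],
    [3.7, 0, -5.9],
    [4.2, 0, -5.5],
  ],
  delta_rot=[
    [0, 0, 0],
    [0, 0, 0],
    [0, 0, 0],
    [0, 0, 0],
    [0, 0, 0],
    [0, 0, 0],
    [0, 0, 0],
    [0, 0, 0],
    [0, 0, 0],
    [0, 0, 0],
  ],
  grip=[0, 0, 0, 0, 0, 0, 0, 0, 0, 0],
)

```text
time: 15.58
position: [0.4945, 0.0023, 0.1835]
tcp_rot: [-0.225, 1.559, 0.001]
force: [0.9, 2.6, 10.9]
grip_width: 0.113
```

Request:
move_arm(
  xyz=[
    [4.7, 0, -5.1],
    [5.1, 0, -4.7],
    [5.5, 0, -4.2],
    [5.9, 0, -3.7],
    [0, 0, 0],
    [0, 0, 0],
    [0, 0, 0],
  ],
  delta_rot=[
    [0, 0, 0],
    [0, 0, 0],
    [0, 0, 0],
    [0, 0, 0],
    [0, 0, 0],
    [0, 0, 0],
    [0, 0, 0],
  ],
  grip=[0, 0, 0, 0, 0, 0, 0],
)

```text
time: 16.17
position: [0.4743, -0.002, 0.1594]
tcp_rot: [-0.263, 1.568, -0.036]
force: [0.7, 0.2, 6.8]
grip_width: 0.114
```

```bash
python3 -c "
from chk import *
chk('s10.png')"
```

```text
16.1667 [-0.0667  0.1098  0.0404] 1.21357717071578 0.07801760400745315 [0.6780195  0.16984553 6.76453501] [ 0.03883592 -0.08070827 -0.17747875] 0.11361247059057596
```

View pics/s10.png

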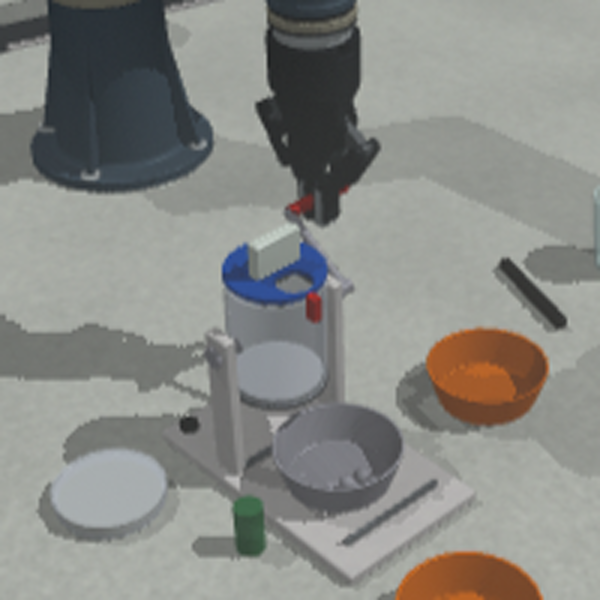

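The drum is empty and upright to within about 2°. One small nudge to the stop, then I'll release and retreat.

Request:
move_arm(
  xyz=[
    [2, 0, -1.5],
    [0, 0, 0],
    [0, 0, 0],
    [0, 0, 0],
    [0, 0, 0],
    [0, 0, 0],
    [0, 0, 0],
    [0, 0, 0],
  ],
  delta_rot=[
    [0, 0, 0],
    [0, 0, 0],
    [0, 0, 0],
    [0, 0, 0],
    [0, 0, 0],
    [0, 0, 0],
    [0, 0, 0],
    [0, 0, 0],
  ],
  grip=[0, 0, 1, 1, 1, 1, 1, 1],
)

```text
time: 16.88
position: [0.4713, -0.0024, 0.1562]
tcp_rot: [2.696, 1.57, 2.923]
force: [-0.3, -0.1, -0.2]
grip_width: 0.952
```

Request:
move_arm(
  xyz=[
    [-15, 0, 0],
    [-25, 0, 0],
    [-35, 0, 0],
    [-35, 0, 0],
    [0, 30, 0],
    [0, 30, 0],
    [0, 30, 0],
    [0, 0, 0],
    [0, 0, 0],
    [0, 0, 0],
  ],
  delta_rot=[
    [0, 0, 0],
    [0, 0, 0],
    [0, 0, 0],
    [0, 0, 0],
    [0, 0, 0],
    [0, 0, 0],
    [0, 0, 0],
    [0, 0, 0],
    [0, 0, 0],
    [0, 0, 0],
  ],
  grip=[1, 1, 1, 1, 1, 1, 1, 1, 1, 1],
)

```text
time: 17.72
position: [0.4513, 0.0851, 0.2663]
tcp_rot: [-1.502, 1.57, -1.274]
force: [-0.3, -0.0, 0.3]
grip_width: 1.001
```

```bash
python3 -c "
from chk import *
chk('s11.png')
p=robot.get_image('top');save(p['color'],'t11.png');save(cv2.resize(p['color'][200:320,270:390],None,fx=5,fy=5,interpolation=2),'t11b.png')
for g in robot.mark_of(p,'ball0_center'): print(g['xy'],round(g['confidence'],2),at_z(p,g['xy'],.021).round(4))
r=robot.regions_of(p,'dish')
for g in r: print(g['rect'],g['confidence'])
for g in robot.mark_of(p,'dish'): print(g['xy'],g['confidence'],at_z(p,g['xy'],.012),Rn.from_euler('z',-13,degrees=True).apply(at_z(p,g['xy'],.012)-[.564,-.094,0]).round(4))
"
```

```text
17.7167 [-0.0695  0.1999  0.1473] 34.72620798727428 0.16285696875779737 [-0.29710945 -0.01184163  0.33706947] [ 0.00248464 -0.02466632 -0.0144627 ] 1.0013039769613648
[322.8, 223.6] 0.38 [ 0.6584 -0.0723  0.021 ]
[305.4, 211.8, 349.1, 251.1] 0.82
[231.7, 227.4, 274.3, 273.7] 0.82
[302.3, 134.6, 349.2, 178.2] 0.69
[325.4, 160.9] 0.93 [ 0.81398154 -0.07826963  0.012     ] [ 0.2471 -0.0409  0.012 ]
[256.3, 250.1] 0.9 [0.59359847 0.08858282 0.012     ] [0.0699 0.1712 0.012 ]
[323.6, 233.0] 0.73 [ 0.63625602 -0.07462971  0.012     ] [0.0748 0.0026 0.012 ]
```

View pics/s11.png

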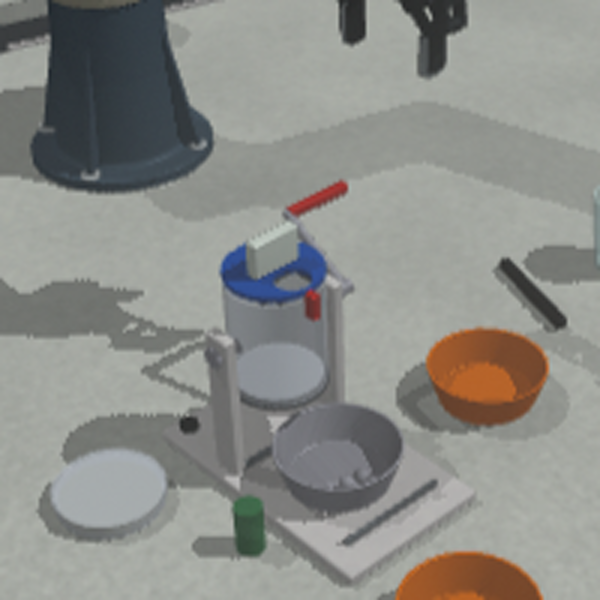

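View pics/t11b.png

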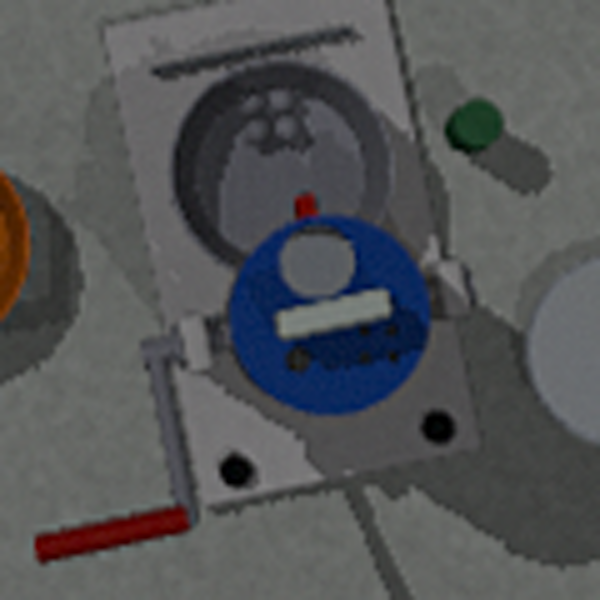

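Four balls lie in the dish, at crop (255,105), (282,98), (260,128) and (288,125). The dish is about (72, 3) mm in the stand frame, the drum is upright and the gripper is clear. I'll hand the job in.

```bash
python3 -c "
from h import *
print(robot.sign_off())"
```

```text
the job is handed in; nothing more can be done
None
```

I turned the blue cap 84° clockwise so its big hole stood at the red index, then swung the red lever bar 120° to tip the drum right over. I held it there for about a second and a half. Then I swung it back to its stop, let go and moved the gripper clear. The job was handed in at about 18 s, and sign-off reports no verdict.

The last pictures show:
- **Balls:** all four are in the steel dish, and the drum is empty. I counted them by eye, because the ball detector gave only one mark, at low confidence (0.38).
- **Dish:** it still stands between its strips, at about (75, 3) mm in the stand frame. The network's mark is good to a few mm.
- **Drum and cap:** the drum looks upright and the hole is still at the index. Before the last nudge to the stop, the wrist pose put the drum about 2° off upright.
- **Bystanders:** the vial, petri dish, marker and orange bowls look unmoved in the crops. I did not measure any bystander, and did not look again at the reagent bottle or slide box, or at the beaker beyond the edge of the crop. The arm stayed well above all of them.

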